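# Feel out the release groove of a board-repair fixture and press its catch

## Task

Free the red graphics card from its repair fixture: set a closed fingertip on the yellow end of the black front rail, slide it along the top of the rail until it finds the hidden release groove, and press the catch inside the groove fully down so that the clamp jaw backs off. Use the fingertips only for touching and pressing, keep them off the card and the jaw, leave the other things on the bench where they are, and finish clear of everything.

Things in the scene. Friction and masses are not known exactly. Their poses are not given: they have to be found in the camera images.
- holder: board-repair fixture screwed to the bench: aluminium base plate 12 mm thick, 205 x 295 mm, reaching x = -20 to +185 mm, with a straight rail along its front edge, nearest the robot. Origin: on the bench under the middle of the rail; x points away from the robot across the rail, y along the rail to its yellow end, z up.
- rail_top (a point): middle of the rail's flat level top, 50 mm above the bench, axes as the fixture's. Rail 30 mm wide, 295 long. From y = +147.5 mm: yellow pad to 107.5, black lead-in to 72.5, five black 40 mm bays centred at y = 52.5, 12.5, -27.5, -67.5, -107.5, black end block to -147.5. One bay, unmarked and changing, is the groove; the rest are flush. Within 25 mm of the rail nothing is higher than it.
- start_pad: the yellow start pad, the first 40 mm of the rail; 30 mm wide, fixed to the fixture. Origin: centre of its underside, 12 mm above the bench; its top is 38 mm above the origin. Axes as the fixture's.
- lead_in: the plain black lead-in of the rail just after the yellow pad, 35 mm long along the rail, 30 mm wide, fixed. Origin: centre of its underside, 12 mm above the bench; its top is 38 mm above the origin. Axes as the fixture's.
- catch (a joint): release catch, a black block 38 mm along the rail x 29 mm, the floor of the hidden groove (40 mm long, open to the rail's front and back). Slides straight down. In m: 0 = up, its top 8 mm below the rail top; 0.006 = fully down on its stop, 14 mm below. Yields to about 5 to 8 N, moves stiffly, stays where it is left (no spring).
- jaw: the steel clamp jaw behind the card, 16 x 120 x 20 mm, lying along the rail's direction. Origin: middle of the lower edge of the face that meets the card; at the start 130.5 mm behind the rail's middle line and 12 mm above the bench. A linkage slides it 1.5 mm away from the card for each 1 mm the catch goes down, 9 mm in all.
- card: the red graphics card lying loose in the fixture between rail and jaw, 90 x 165 mm, 4 mm thick, with magenta heat sinks; highest point about 37 mm above the bench, 0.25 kg. Origin: centre of its underside, 85 mm behind the rail's middle line and 50 mm towards the yellow end, 20 mm above the bench.
- tin_a: tip-cleaner tin with brass wool, 54 mm across, 35 mm tall, standing loose on the fixture's base about 105 mm behind the rail. Origin: centre of its underside.
- tin_b: another such tip-cleaner tin, loose on the bench. Origin: centre of its underside.
- tweezers: steel bent-tip tweezers, 125 mm long, 6 mm thick, lying loose. Origin: near the middle, on the bench; x along them.
- driver: screwdriver with a red handle, 170 mm long, lying loose. Origin: on the bench under its middle; x along it.
- flux: small flux jar with a green cap, 48 mm across, 55 mm tall, loose. Origin: centre of its underside.
- spool: aluminium solder-wire spool, 56 mm across, 40 mm tall, standing loose on its end. Origin: centre of its underside.
There are look-alikes about, which are no part of the job. Of the things like the card, leave any that is blue; of the rest the larger one is meant.

How it is judged:
On the way, in this order (a step that is already met when the one before it is completed fails the run):
1. a fingertip rests on the yellow start pad (contact force between the fingers and start_pad above 0.5 N), for 0.1 s.
2. the fingertip has slid off the yellow pad and bears on the black lead-in (contact force between the fingers and lead_in above 0.3 N and contact force between the fingers and start_pad below 0.1 N), for 0.1 s.
3. the catch in the groove is pressed fully down by the fingers (value of joint catch above 0.005 m and contact force between the fingers and anything else above 1 N), for 0.1 s.
At the end, for the whole second after the job is handed in: The catch is down by more than 5 of its 6 mm and the jaw has backed off by more than 7 mm; the card lies within 6 mm of where it was, at rest; the other loose things are within 15 mm of where they were (value of joint catch above 0.005 m and x of jaw in the frame of holder above 0.1375 m and distance of card from where it was at the start of the episode below 0.006 m and linear speed of card below 0.01 m/s and distance of each of tin_a, tin_b, tweezers, driver, flux, spool from where it was at the start of the episode below 0.015 m); the robot touches nothing.
It fails at once if the card or the jaw was touched with the fingers (contact force between the fingers and card above 0.5 N or contact force between the fingers and jaw above 0.5 N).
It fails at once if the card was moved or lifted (distance of card from where it was at the start of the episode above 0.01 m).
It fails at once if another thing on the bench was lifted, carried or shoved (distance of any of tin_a, tin_b, tweezers, driver, flux, spool from where it was at the start of the episode above 0.02 m).
It also fails if it takes over 72 s, if anything falls off the work surface, if the arm or the gripper's body presses on something with over 40 N, if the wrist force passes 120 N, or if a joint passes its speed limit or range.

## Robot

A 6-joint arm with a two-finger parallel gripper is mounted at the origin on the work surface. World frame = base frame: x ahead of the robot, y to its left, z up, the work surface at z = 0. Lengths are in m, angles in rad, forces in N, time in s.
With the tool pointing down it reaches from about 0.375 to 0.9 m from the base axis. Payload 3.1 kg.
Tool frame: the origin (TCP) lies between the finger pads; the fingertips stand 22 mm ahead of it and the grasp point (between the pads) lies 3 mm ahead of it; z points along the fingers, y is the direction in which the jaws open and shut (so a half turn about z gives the same grasp; the last joint's range is limited). The gripper opens to 85 mm and grips with 20 to 120 N. Pads are 22 mm wide; open, the fingers measure 114 mm over their backs; the gripper's body (76 mm by 85 mm) begins 54 mm behind the grasp point. The pads swing forward as they close: fully open they stand 13 mm farther back than shut.
Start: joints at [1.169, 0.527, 1.433, -0, 1.181, -0.178], TCP at [0.139, 0.609, 0.226] pointing down, gripper open.
Joint ranges: [-3.08, 3.08], [-0.75, 2.2], [0.22, 2.44], [-1.43, 4.57], [0, 2.65], [-2.85, 2.85]. Speed limits (rad/s): [2.79, 2.79, 3.14, 3.14, 3.14, 3.14].

## Interface

Orientations are given as a unit quaternion [x, y, z, w].
In Python, from station import status, snapshot, manip gives the robot as it stands.
- The arm moves only by the tool move_arm, never from a script. Its argument "plan" is a list that holds one entry, the list of rows, each a list of 7 numbers: the turn, a rotation vector about the tool's x, y, z scaled (see below), then the shift along the tool's x, y, z scaled (see below), then the closure, from 0 (fully open) to 1 (shut). A call has exactly 8 rows; each row is the pose to reach, as a shift and turn from the pose commanded when the call began, along the tool's axes at that moment; what a row does not reach only later rows make up. The controller multiplies each number of a shift by 100 mm and each number of a turn by pi/4 rad. A row lasts 1/8 s, in which the tool goes at most 62.5 mm and 10.7 degrees, less where a joint would pass 70% of its speed; a pose out of reach is approached as far as the arm can. A call with a number of a shift or a turn outside -1 to 1 is refused whole. A call with a gripper value outside its range is refused whole. The fingers move at their own pace and stop on an object; "force" is the grip in N (left out, the last holds). Time passes only in rows, so rows that repeat a pose let the fingers close, or fill a call up. It gives the time, the measured TCP pose, the force and the opening at its end, in the units of the state.
- status.sense(): the state, without advancing time (a new reading comes with each control period).
- snapshot(name): name is "scene" or "top" or "wrist"; returns a dict with "img" (400x640x3 uint8, red, green, blue), "depth" (400x640 float32, m along the optical axis (not along the pixel's ray), 0 where there is no reading), "mtx" (3x3 intrinsics, pixels), "T" (4x4, takes a point from camera to world coordinates). Camera axes: x right, y up, looking along -z (the intrinsics and any distortion apply to the point x, -y, -z); pixel columns grow to the right and rows downward; lengths in m; the calibration is good to about 2 mm. A picture is of the moment at which its call begins.
- manip.sign_off(): hands the job in, once; it reports no verdict.
The state is a dict: "t": time; "q": joint angles; "qd": joint speeds; "tau": joint torques, N m; "tcp_pos": TCP position; "tool_rot": TCP orientation; "force": force on the tool from outside, world axes, zero at the start; "ft_torque": the same for the moment, N m; "finger_gap": opening from 0.0 (shut) to 1.0 (fully open).
Only numpy, scipy, OpenCV 4.12 (cv2) and the standard library are available. Lean on these libraries where they do the work, as an engineer would, in place of code of your own. Each camera call takes 0.05 s, during which the arm holds its last target. There are 200 camera calls.

## Working session

There is one attempt and no reset: what is moved stays moved. The work goes in short steps, Python scripts to look and compute and a tool call to move; the robot and the scene stay as the last step left them, time stands still between calls to the robot, and variables do not carry over. Pictures are saved under pics/ and viewed, on a budget of 10 in all, crops included, one or two more only if the job needs it, and the job is handed in when it is done.

Besides the shell and the picture viewer there is one more tool, called in YAML: its name, and indented under it one key for each argument. move_arm: Moves the arm, as the interface text tells. Its arguments: {"type":"object","properties":{"plan":{"type":"array"},"force":{"type":"number"}},"required":["plan"]}

```bash
ls; mkdir -p pics; python3 - <<'E'
from station import status,snapshot
import cv2,numpy as np
s=status.sense();print(s)
for n in("scene","top"):
    d=snapshot(n);cv2.imwrite(f"pics/{n}0.png",d["img"][:,:,::-1]);np.savez(f"{n}0.npz",**d)
E
```

```text
pics
{'t': 0.0, 'q': array([ 1.16851146e+00,  5.28494788e-01,  1.43392251e+00,  1.12367713e-05,
        1.18140842e+00, -1.78488445e-01]), 'qd': array([ 0.001373  , -0.00127693, -0.00071866, -0.0018768 , -0.00077873,
        0.00024513]), 'tau': array([-8.80335028e-04, -4.42345154e+01, -1.78026527e+01, -4.60152514e-04,
        8.35897081e-03,  5.61321187e-06]), 'tcp_pos': array([0.13837378, 0.60872821, 0.22470964]), 'tool_rot': array([ 1.11666898e-01,  9.93745066e-01, -1.06829542e-03, -3.24665350e-04]), 'force': array([-0.45369523, -0.27973531,  0.65205237]), 'ft_torque': array([ 0.01364008, -0.00545241,  0.0244295 ]), 'finger_gap': 0.997734833444624}
```

View pics/top0.png

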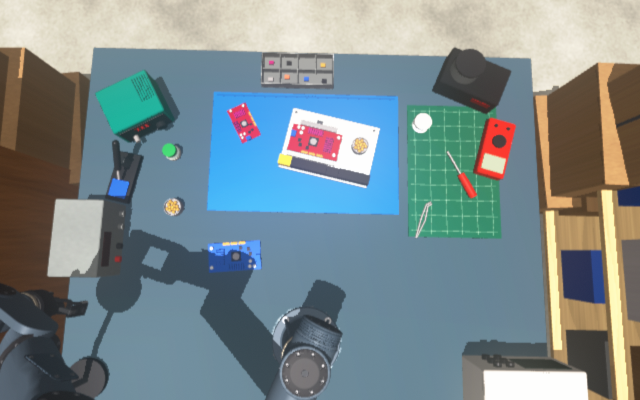

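View pics/scene0.png

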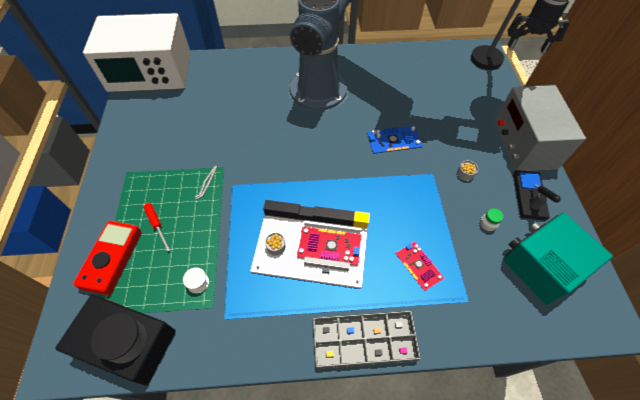

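The top view shows the target, the large red card in the fixture, at about (315,142), and the rail from yellow (285,160) to black (370,180). The look-alikes are a small red card at (244,122) and a blue card at (235,255), neither of them in a fixture. Next I'll take a close crop and fit the rail.

```bash
cat > h.py <<'E'
import numpy as np,cv2
def cloud(d):
    K,T,z=d["mtx"],d["T"],d["depth"]
    v,u=np.mgrid[:400,:640]
    P=np.stack([(u-K[0,2])/K[0,0]*z,-(v-K[1,2])/K[1,1]*z,-z],-1)
    return P@T[:3,:3].T+T[:3,3]
E
python3 - <<'E'
from h import *
for n in("top","scene"):
    d=np.load(n+"0.npz");W=cloud(d);im=d["img"].astype(int)
    r,g,b=im[...,0],im[...,1],im[...,2]
    roi=np.zeros((400,640),bool)
    if n=="top": roi[145:192,272:378]=1
    else: roi[195:235,255:378]=1
    h=roi&(abs(W[...,2]-.05)<.006)
    yel=h&(r>150)&(g>130)&(b<90); blk=h&(im.max(-1)<75)
    print(n,yel.sum(),blk.sum(),"median z",np.median(W[yel][:,2]),np.median(W[blk][:,2]))
    p=W[yel|blk][:,:2].astype(np.float32)
    c,s,a=cv2.minAreaRect(p);print("rect",c,s,a,"yel c",W[yel].mean(0),"blk c",W[blk].mean(0))
    bb=W[yel].mean(0)[:2]; 
    # dir along rail and height profile
    vx,vy=cv2.fitLine(p,cv2.DIST_HUBER,0,.01,.01).ravel()[:2]; e=np.array([vx,vy]); e*=np.sign(e@(bb-W[blk].mean(0)[:2]))
    print("dir",e, "yaw of fixture y", np.degrees(np.arctan2(-e[0],e[1])))
    m=np.array(c); q=roi&((yel)|(im.max(-1)<75))&(W[...,2]>.03)
    t=(W[q][:,:2]-m)@e; w=(W[q][:,:2]-m)@np.array([e[1],-e[0]])
    k=abs(w)<.008
    for lo in np.arange(-.15,.15,.02):
        kk=k&(t>=lo)&(t<lo+.02)
        print(round(lo+.01,2),kk.sum(),np.round(np.median(W[q][kk][:,2])*1000,1) if kk.any() else "", end=" | ")
    print()
a=cv2.imread("pics/top0.png")[95:195,268:388];b=cv2.imread("pics/scene0.png")[190:290,245:378]
a=cv2.resize(a,(480*120//100*1,480),interpolation=3)[:300*2];a=cv2.resize(a,(576,300*480//300))
b=cv2.resize(b,(640,480),interpolation=3)
cv2.imwrite("pics/c1.png",cv2.resize(np.hstack([a,b]),(800,316)))
E
```

```text
top 0 0 median z nan nan
rect (0.0, 0.0) (0.0, 0.0) 0.0 yel c [nan nan nan] blk c [nan nan nan]
  return _methods._mean(a, axis=axis, dtype=dtype,
  ret = ret.dtype.type(ret / rcount)
<stdin>:12: RuntimeWarning: Mean of empty slice.
  ret = um.true_divide(
<stdin>:13: RuntimeWarning: Mean of empty slice.
Traceback (most recent call last):
cv2.error: OpenCV(4.12.0) /io/opencv/modules/imgproc/src/linefit.cpp:50: error: (-215:Assertion failed) count > 0 in function 'fitLine2D_wods'
```

```bash
python3 - <<'E'
from h import *
for n,px in(("top",[(285,160),(330,172),(200,140),(370,60),(150,320)]),("scene",[(362,220),(300,212),(240,200)])):
    d=np.load(n+"0.npz");W=cloud(d);print(n,d["mtx"].round(1).tolist(),d["T"].round(3).tolist(),[k for k in d])
    for u,v in px: print(u,v,d["depth"][v,u],W[v,u].round(4),d["img"][v,u])
a=cv2.imread("pics/top0.png")[95:195,268:388];b=cv2.imread("pics/scene0.png")[190:290,245:365]
cv2.imwrite("pics/c1.png",cv2.resize(np.hstack([a,b]),(792,330),interpolation=cv2.INTER_CUBIC))
E
```

```text
top [[418.7, 0.0, 313.4], [0.0, 418.7, 191.1], [0.0, 0.0, 1.0]] [[0.021, 0.989, -0.143, 0.273], [-1.0, 0.023, 0.007, -0.006], [0.01, 0.143, 0.99, 1.348], [0.0, 0.0, 0.0, 1.0]] ['img', 'depth', 'mtx', 'T']
285 160 1.3243922 [0.5583 0.0775 0.0507] [254 252 110]
330 172 1.326265 [ 0.5242 -0.0658  0.0449] [104 106 124]
200 140 1.3874669 [ 0.6314  0.3645 -0.0044] [105 135 159]
370 60 1.4323391 [ 0.9263 -0.1987 -0.0033] [113 136 153]
150 320 1.3015648 [ 0.0523  0.4843 -0.0021] [113 142 158]
scene [[384.0, 0.0, 320.1], [0.0, 384.0, 191.4], [0.0, 0.0, 1.0]] [[0.072, -0.844, 0.532, 1.059], [0.997, 0.057, -0.044, -0.076], [0.007, 0.534, 0.846, 0.98], [0.0, 0.0, 0.0, 1.0]] ['img', 'depth', 'mtx', 'T']
362 220 1.0529649 [0.573  0.0805 0.0481] [255 254   0]
300 212 1.0696086 [ 0.5341 -0.088   0.0441] [82 79 78]
240 200 1.1378182 [ 0.4578 -0.264   0.0022] [ 36 156 234]
```

View pics/c1.png

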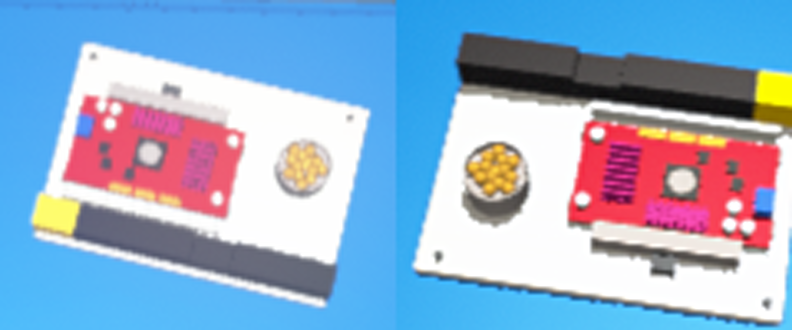

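The crop confirms the large red card with magenta sinks in the fixture. The groove shows as a dip in the rail at about scene (307,211). Next is the rail fit with better thresholds.

```bash
cat > fit.py <<'E'
from h import *
def fit(d,roi,prof=True):
    W=cloud(d);im=d["img"].astype(int);r,g,b=im[...,0],im[...,1],im[...,2]
    yel=roi&(r>180)&(g>170)&(b<150)&(W[...,2]>.042)&(W[...,2]<.058); blk=roi&(im.max(-1)<140)&(W[...,2]>.03)&(W[...,2]<.058)&(b-r<45)
    top=yel|(blk&(W[...,2]>.0435))
    p=W[top][:,:2].astype(np.float32)
    vx,vy=cv2.fitLine(p,cv2.DIST_HUBER,0,.01,.01).ravel()[:2];e=np.array([vx,vy],float)
    yc=W[yel].mean(0); e*=np.sign(e@(yc[:2]-W[blk].mean(0)[:2])); n=np.array([e[1],-e[0]])
    t=p@e;w=p@n
    tl,th=np.percentile(t,[.5,99.5]);wl,wh=np.percentile(w,[2,98])
    c=e*(tl+th)/2+n*(wl+wh)/2
    print("len",th-tl,"wid",wh-wl,"centre",c.round(4),"yaw",np.degrees(np.arctan2(-e[0],e[1])).round(2),"yel",yc.round(4),"via yel",(yc[:2]-e*.1275).round(4),yel.sum(),blk.sum())
    if prof:
        q=yel|blk;t=(W[q][:,:2]-c)@e;w=(W[q][:,:2]-c)@n
        for lo in np.arange(-.15,.15,.01):
            k=(abs(w)<.009)&(t>=lo)&(t<lo+.01)
            print(f"{1e3*lo+5:.0f}:{np.median(W[q][k][:,2])*1e3:.1f}({k.sum()})" if k.any() else "-",end=" ")
        print()
    return c,e
if __name__=="__main__":
    for n,(v0,v1,u0,u1) in dict(top=(148,192,272,378),scene=(195,232,255,378)).items():
        roi=np.zeros((400,640),bool);roi[v0:v1,u0:u1]=1
        fit(np.load(n+"0.npz"),roi)
E
python3 fit.py
cat > go.py <<'E'
import sys
from station import status
import numpy as np
from scipy.spatial.transform import Rotation as R
# target tcp x y z, tool x yaw deg (tool down)
x,y,z,a=map(float,sys.argv[1:5]);s=status.sense()
R0=R.from_quat(s["tool_rot"]);a=np.radians(a)
X=np.array([np.cos(a),np.sin(a),0]);Z=np.array([0,0,-1.]);Rt=R.from_matrix(np.c_[X,np.cross(Z,X),Z])
print("t",s["t"],"tcp",s["tcp_pos"].round(4),"gap",round(s["finger_gap"],2),"F",s["force"].round(2),"toolx",R0.as_matrix()[:,0].round(3),"tooly",R0.as_matrix()[:,1].round(3))
print("turn",((R0.inv()*Rt).as_rotvec()/(np.pi/4)).round(3),"shift",(R0.inv().apply(np.array([x,y,z])-s["tcp_pos"])*10).round(3))
E
```

```text
len 0.28808900455746905 wid 0.10126904752366661 centre [ 0.5674 -0.0519] yaw -12.91 yel [0.5649 0.0494 0.0484] via yel [ 0.5364 -0.0749] 136 780
- - - - - - - - - - - - - - - - - - - - - - - - - - - - - - 
len 0.2895452151029464 wid 0.029397271533269764 centre [ 0.5369 -0.0442] yaw -12.28 yel [0.5638 0.079  0.0497] via yel [ 0.5366 -0.0456] 145 1121
-145:49.7(14) -135:50.0(21) -125:49.5(19) -115:50.6(17) -105:49.5(20) -95:50.2(22) -85:49.5(18) -75:50.3(21) -65:49.7(18) -55:49.3(21) -45:42.8(25) -35:42.6(17) -25:40.6(21) -15:41.9(18) -5:49.2(22) 5:49.7(18) 15:51.0(21) 25:49.3(20) 35:49.7(20) 45:49.6(18) 55:48.8(21) 65:49.8(22) 75:49.8(22) 85:49.2(19) 95:50.8(18) 105:49.8(24) 115:49.8(18) 125:49.6(21) 135:50.1(21) 145:48.8(14)
```

```bash
python3 go.py .564 .080 .15 102.3; python3 go.py .564 .080 .15 167.7
```

```text
t 0.1 tcp [0.1384 0.6088 0.2249] gap 1.0 F [0.19 0.23 0.03] toolx [-0.975  0.222  0.   ] tooly [ 0.222  0.975 -0.002]
turn [-2.000e-03  1.000e-03  1.442e+00] shift [-5.324 -4.21   0.755]
t 0.1 tcp [0.1384 0.6088 0.2249] gap 1.0 F [0.19 0.23 0.03] toolx [-0.975  0.222  0.   ] tooly [ 0.222  0.975 -0.002]
turn [-0.002 -0.    -0.012] shift [-5.324 -4.21   0.755]
```

move_arm:
  plan:
    - [[0,0,0,-0.3,-0.2,0,1],[0,0,0,-0.6,-0.45,0,1],[0,0,0,-1,-0.8,0,1],[0,0,0,-1,-0.8,0,1],[0,0,0,-1,-0.8,0,1],[0,0,0,-1,-0.8,0,1],[0,0,0,-1,-0.8,0,1],[0,0,0,-1,-0.8,0,1]]

```text
t: 1.1
tcp_pos: [0.2179, 0.5097, 0.2256]
tool_rot: [0.111, 0.994, 0.0, -0.0]
force: [0.0, 0.4, 0.8]
finger_gap: -0.003
```

move_arm:
  plan:
    - [[0,0,0,-0.4,-0.3,0,1],[0,0,0,-0.8,-0.65,0,1],[0,0,0,-1,-0.79,0,1],[0,0,0,-1,-0.79,0,1],[0,0,0,-1,-0.79,0,1],[0,0,0,-1,-0.79,0,1],[0,0,0,-1,-0.79,0,1],[0,0,0,-1,-0.79,0,1]]

```text
t: 2.1
tcp_pos: [0.298, 0.4103, 0.2257]
tool_rot: [0.111, 0.994, -0.0, -0.0]
force: [0.2, -1.0, -0.4]
finger_gap: 0.003
```

move_arm:
  plan:
    - [[0,0,0,-0.4,-0.3,0,1],[0,0,0,-0.8,-0.65,0,1],[0,0,0,-1,-0.79,0,1],[0,0,0,-1,-0.79,0,1],[0,0,0,-1,-0.79,0,1],[0,0,0,-1,-0.79,0,1],[0,0,0,-1,-0.79,0,1],[0,0,0,-1,-0.79,0,1]]

```text
t: 3.1
tcp_pos: [0.378, 0.3112, 0.2257]
tool_rot: [0.111, 0.994, 0.0, -0.0]
force: [0.2, 0.3, -1.1]
finger_gap: -0.001
```

move_arm:
  plan:
    - [[0,0,0,-0.4,-0.3,0,1],[0,0,0,-0.8,-0.65,0,1],[0,0,0,-1,-0.79,0,1],[0,0,0,-1,-0.79,0,1],[0,0,0,-1,-0.79,0,1],[0,0,0,-1,-0.79,0,1],[0,0,0,-1,-0.79,0,1],[0,0,0,-1,-0.79,0,1]]

```text
t: 4.1
tcp_pos: [0.458, 0.212, 0.2258]
tool_rot: [0.111, 0.994, 0.0, -0.0]
force: [-0.1, -1.3, 0.1]
finger_gap: -0.004
```

```bash
python3 go.py .564 .080 .1 167.7
```

```text
t 4.1 tcp [0.458  0.212  0.2258] gap -0.0 F [-0.09 -1.28  0.13] toolx [-0.975  0.221  0.   ] tooly [0.221 0.975 0.   ]
turn [ 0.   -0.   -0.01] shift [-1.326 -1.053  1.258]
```

move_arm:
  plan:
    - [[0,0,0,-0.3,-0.3,0,1],[0,0,0,-0.6,-0.6,0,1],[0,0,0,-1,-0.9,0.3,1],[0,0,0,-1,-1,0.5,1],[0,0,0,-1,-1,0.7,1],[0,0,0,-1,-1,0.7,1],[0,0,0,-1,-1,0.7,1],[0,0,0,-1,-1,0.7,1]]

```text
t: 5.1
tcp_pos: [0.5343, 0.0922, 0.1568]
tool_rot: [0.111, 0.994, 0.0, 0.001]
force: [0.9, 0.6, 0.4]
finger_gap: 0.003
```

move_arm:
  plan:
    - [[0,0,-0.01,-0.15,-0.02,0.1,1],[0,0,-0.01,-0.32,-0.05,0.2,1],[0,0,-0.01,-0.32,-0.05,0.4,1],[0,0,-0.01,-0.32,-0.05,0.5,1],[0,0,-0.01,-0.32,-0.05,0.5,1],[0,0,-0.01,-0.32,-0.05,0.5,1],[0,0,-0.01,-0.32,-0.05,0.5,1],[0,0,-0.01,-0.32,-0.05,0.5,1]]

```text
t: 6.1
tcp_pos: [0.5641, 0.0799, 0.1063]
tool_rot: [0.108, 0.994, 0.0, 0.001]
force: [0.7, 0.1, -1.2]
finger_gap: 0.001
```

```bash
python3 go.py .564 .080 .075 167.7; python3 - <<'E'
from h import *
from station import snapshot
from fit import fit
d=snapshot("wrist");s=snapshot("scene")
roi=np.zeros((400,640),bool);roi[195:232,255:378]=1
fit(s,roi,False)
a=cv2.resize(d["img"],(480,300));b=cv2.resize(s["img"][150:250,235:395],(480,300),interpolation=2)
cv2.imwrite("pics/w1.png",np.vstack([a,b])[:,:,::-1])
E
```

```text
t 6.1 tcp [0.5641 0.0799 0.1063] gap 0.0 F [ 0.74  0.1  -1.15] toolx [-0.977  0.214 -0.001] tooly [0.214 0.977 0.   ]
turn [ 0.     0.001 -0.001] shift [0.001 0.001 0.313]
len nan wid nan centre [nan nan] yaw nan yel [nan nan nan] via yel [nan nan] 0 1139fit.py:8: RuntimeWarning: Mean of empty slice.
  yc=W[yel].mean(0); e*=np.sign(e@(yc[:2]-W[blk].mean(0)[:2])); n=np.array([e[1],-e[0]])
  ret = um.true_divide(
```

View pics/w1.png

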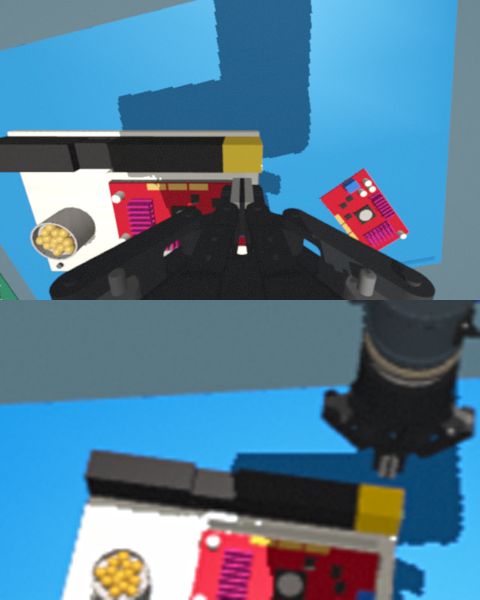

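The wrist view shows the shut tips in line with the yellow pad (240,155) and the groove bay at about (93,155), which is the y = -27.5 bay. Next I lower onto the pad.

move_arm:
  plan:
    - [[0,0,0,0,0,0.1,1],[0,0,0,0,0,0.2,1],[0,0,0,0,0,0.3,1],[0,0,0,0,0,0.32,1],[0,0,0,0,0,0.33,1],[0,0,0,0,0,0.34,1],[0,0,0,0,0,0.34,1],[0,0,0,0,0,0.34,1]]

```text
t: 7.2
tcp_pos: [0.5639, 0.0798, 0.072]
tool_rot: [0.108, 0.994, 0.0, 0.0]
force: [0.2, 0.0, -0.2]
finger_gap: 0.004
```

move_arm:
  plan:
    - [[0,0,0,0,0,0.005,1],[0,0,0,0,0,0.01,1],[0,0,0,0,0,0.01,1],[0,0,0,0,0,0.01,1],[0,0,0,0,0,0.01,1],[0,0,0,0,0,0.01,1],[0,0,0,0,0,0.01,1],[0,0,0,0,0,0.01,1]]

```text
t: 8.2
tcp_pos: [0.5638, 0.0799, 0.0707]
tool_rot: [0.108, 0.994, 0.0, 0.0]
force: [0.1, -0.2, 0.5]
finger_gap: 0.003
```

move_arm:
  plan:
    - [[0,0,0,0,0,0.005,1],[0,0,0,0,0,0.01,1],[0,0,0,0,0,0.01,1],[0,0,0,0,0,0.01,1],[0,0,0,0,0,0.01,1],[0,0,0,0,0,0.01,1],[0,0,0,0,0,0.01,1],[0,0,0,0,0,0.01,1]]

```text
t: 9.2
tcp_pos: [0.5638, 0.0799, 0.0697]
tool_rot: [0.108, 0.994, 0.0, 0.0]
force: [0.3, -0.2, -0.3]
finger_gap: 0.002
```

move_arm:
  plan:
    - [[0,0,0,0,0,0.005,1],[0,0,0,0,0,0.01,1],[0,0,0,0,0,0.01,1],[0,0,0,0,0,0.01,1],[0,0,0,0,0,0.01,1],[0,0,0,0,0,0.01,1],[0,0,0,0,0,0.01,1],[0,0,0,0,0,0.01,1]]

```text
t: 10.2
tcp_pos: [0.5637, 0.0799, 0.0687]
tool_rot: [0.108, 0.994, -0.0, 0.0]
force: [0.3, -0.7, 0.5]
finger_gap: 0.001
```

No contact 3 mm below where I expected it, so I'll look.

```bash
python3 - <<'E'
from h import *
from station import snapshot
d=snapshot("wrist");s=snapshot("scene")
np.savez("w2.npz",**d)
a=cv2.resize(d["img"][80:320,120:520],(500,300),interpolation=2);b=cv2.resize(s["img"][180:240,310:410],(500,300),interpolation=2)
cv2.imwrite("pics/w2.png",np.vstack([a,b])[:,:,::-1])
E
```

```text
(no output)
```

View pics/w2.png

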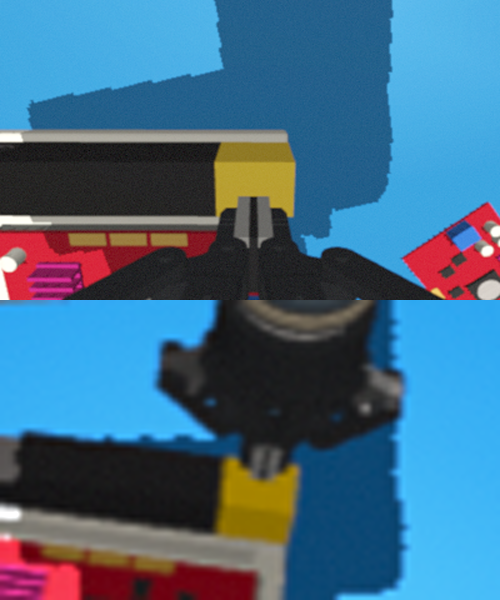

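```bash
python3 go.py .5637 .08 .0687 167.7; python3 - <<'E'
from h import *
d=np.load("w2.npz");W=cloud(d)
# crop px(250,v)-> u=120+250*.8, v=80+v*.8
for cu in (235,243,265,285):
    for cv_ in (150,170,185,194,200,206,212): 
        u,v=int(120+cu*.8),int(80+cv_*.8); print(cu,cv_,W[v,u].round(4),d["img"][v,u])
E
```

```text
t 10.3 tcp [0.5637 0.0798 0.0687] gap -0.0 F [-0.46 -0.85 -0.12] toolx [-0.977  0.214  0.   ] tooly [ 0.214  0.977 -0.   ]
turn [-0.    -0.    -0.002] shift [0.001 0.001 0.   ]
235 150 [0.5453 0.074  0.0294] [145 124  40]
235 170 [0.5499 0.0739 0.0494] [184 160  52]
235 185 [0.5575 0.0722 0.05  ] [183 161  49]
235 194 [0.5617 0.0712 0.0512] [185 158  50]
235 200 [0.5657 0.0702 0.0496] [183 158  48]
235 206 [0.5683 0.0696 0.0501] [184 158  57]
235 212 [0.5556 0.0743 0.084 ] [54 58 55]
243 150 [0.5465 0.0779 0.0281] [144 122  37]
243 170 [0.5507 0.0776 0.0494] [182 159  43]
243 185 [0.5583 0.0759 0.0502] [183 158  45]
243 194 [0.5632 0.0747 0.0496] [187 161  52]
243 200 [0.5518 0.0783 0.0829] [107 106 103]
243 206 [0.552  0.0784 0.0873] [109 108 106]
243 212 [0.5523 0.0784 0.0922] [104 102  99]
265 150 [0.5486 0.0902 0.0302] [143 122  36]
265 170 [0.5531 0.0886 0.0494] [183 160  46]
265 185 [0.5601 0.0871 0.0517] [184 161  48]
265 194 [0.5654 0.086  0.0501] [187 161  49]
265 200 [0.5543 0.0873 0.0818] [105 105 102]
265 206 [0.5542 0.0871 0.0866] [105 104 101]
265 212 [0.5542 0.0869 0.0921] [105 105 103]
285 150 [0.5514 0.101  0.0288] [144 124  41]
285 170 [0.555  0.0984 0.05  ] [186 162  53]
285 185 [0.563  0.0969 0.0497] [185 161  55]
285 194 [0.5678 0.096  0.0497] [184 159  49]
285 200 [0.5719 0.0953 0.0482] [185 161  51]
285 206 [0.5741 0.0948 0.0494] [183 157  43]
285 212 [0.5599 0.0944 0.0841] [132 111  37]
```

```bash
python3 - <<'E'
from h import *
from station import snapshot
for n in("scene","top"):
    d=snapshot(n);W=cloud(d);T=np.linalg.inv(d["T"])
    for z in(.047,.08,.1):
        p=T@np.array([.5637,.0798,z,1]);uv=d["mtx"]@(p[:3]*[1,-1,-1]);uv=uv[:2]/uv[2];print(n,z,uv.round(1))
    if n=="scene":
        for v in range(200,226,2): print(v,[(W[v,u].round(3).tolist(),d["img"][v,u].tolist()) for u in(361,364)])
E
```

```text
scene 0.047 [361.3 217.2]
scene 0.08 [362.5 211.4]
scene 0.1 [363.2 207.7]
200 [([0.582, 0.065, 0.171], [26, 27, 28]), ([0.575, 0.074, 0.159], [29, 30, 30])]
202 [([0.58, 0.066, 0.158], [27, 27, 29]), ([0.487, 0.103, -0.002], [30, 43, 53])]
204 [([0.58, 0.067, 0.148], [27, 27, 28]), ([0.56, 0.081, 0.112], [25, 26, 26])]
206 [([0.576, 0.069, 0.131], [28, 28, 29]), ([0.565, 0.081, 0.111], [28, 27, 27])]
208 [([0.577, 0.07, 0.123], [36, 36, 37]), ([0.572, 0.079, 0.112], [29, 29, 29])]
210 [([0.574, 0.072, 0.106], [89, 88, 86]), ([0.575, 0.079, 0.108], [78, 77, 75])]
212 [([0.575, 0.073, 0.098], [91, 91, 89]), ([0.577, 0.08, 0.099], [96, 96, 94])]
214 [([0.577, 0.073, 0.09], [83, 82, 82]), ([0.576, 0.082, 0.088], [95, 92, 90])]
216 [([0.561, 0.079, 0.05], [153, 123, 5]), ([0.561, 0.088, 0.048], [151, 125, 33])]
218 [([0.568, 0.078, 0.051], [166, 132, 0]), ([0.569, 0.086, 0.051], [166, 133, 0])]
220 [([0.573, 0.078, 0.048], [166, 132, 0]), ([0.574, 0.086, 0.05], [166, 132, 0])]
222 [([0.578, 0.077, 0.046], [143, 114, 0]), ([0.579, 0.085, 0.047], [148, 118, 0])]
224 [([0.579, 0.078, 0.035], [142, 113, 0]), ([0.58, 0.086, 0.036], [143, 114, 0])]
top 0.047 [284.4 158.6]
top 0.08 [283.8 156.2]
top 0.1 [283.4 154.8]
```

Both cameras put the real fingertip at z≈0.081, not the 0.047 that the stated 22 mm offset implies. x and y agree. I'll trust the measurement, lower another 25 mm and feel for contact.

move_arm:
  plan:
    - [[0,0,0,0,0,0.05,1],[0,0,0,0,0,0.1,1],[0,0,0,0,0,0.15,1],[0,0,0,0,0,0.2,1],[0,0,0,0,0,0.22,1],[0,0,0,0,0,0.24,1],[0,0,0,0,0,0.25,1],[0,0,0,0,0,0.25,1]]

```text
t: 11.4
tcp_pos: [0.5638, 0.0798, 0.0445]
tool_rot: [0.108, 0.994, -0.0, 0.0]
force: [-1.1, 0.2, 4.5]
finger_gap: 0.001
```

```bash
python3 - <<'E'
from h import *
from station import snapshot,status
d=snapshot("wrist");W=cloud(d);s=status.sense();print(s["tcp_pos"],s["force"])
for u in(316,332):
    for v in range(210,256,3): print(u,v,W[v,u].round(4),d["img"][v,u])
E
```

```text
[0.56382111 0.07987065 0.04451483] [-1.02234504  0.21380007  5.78728856]
316 210 [0.5468 0.0798 0.0262] [163 140  43]
316 213 [0.5465 0.08   0.0327] [166 142  50]
316 216 [0.5474 0.0798 0.0354] [165 142  46]
316 219 [0.5466 0.0802 0.0427] [165 142  46]
316 222 [0.5467 0.0802 0.0471] [164 142  46]
316 225 [0.5474 0.0801 0.0498] [207 183  61]
316 228 [0.5494 0.0797 0.049 ] [205 180  57]
316 231 [0.551  0.0793 0.0493] [205 179  56]
316 234 [0.5529 0.0789 0.0489] [207 180  59]
316 237 [0.5521 0.0792 0.0549] [149 136 111]
316 240 [0.5525 0.0792 0.0578] [124 125 122]
316 243 [0.5526 0.0792 0.0612] [124 124 120]
316 246 [0.5527 0.0793 0.0643] [122 122 118]
316 249 [0.5519 0.0795 0.0692] [126 125 122]
316 252 [0.5522 0.0795 0.0718] [123 122 118]
316 255 [0.5522 0.0796 0.0748] [124 123 117]
332 210 [0.5484 0.0895 0.0277] [167 143  48]
332 213 [0.5489 0.0893 0.0318] [167 142  45]
332 216 [0.5487 0.0891 0.0372] [164 140  44]
332 219 [0.5489 0.0889 0.0418] [163 141  44]
332 222 [0.5487 0.0888 0.0468] [166 144  50]
332 225 [0.5492 0.0886 0.0498] [204 180  59]
332 228 [0.551  0.0882 0.0497] [205 180  57]
332 231 [0.5531 0.0878 0.0487] [206 179  57]
332 234 [0.5546 0.0875 0.0493] [206 181  59]
332 237 [0.5544 0.0874 0.0536] [149 135 111]
332 240 [0.5543 0.0873 0.0576] [125 124 120]
332 243 [0.5535 0.0872 0.0629] [128 126 122]
332 246 [0.5539 0.0871 0.0654] [127 126 120]
332 249 [0.5542 0.0869 0.068 ] [123 123 119]
332 252 [0.5537 0.0869 0.0721] [123 122 120]
332 255 [0.5537 0.0868 0.075 ] [126 124 121]
```

Contact is made, at about 5 N on the pad. Now I slide 39 mm onto the lead-in.

move_arm:
  plan:
    - [[0,0,0,0,0,0,1],[0,0,0,0,-0.06,0,1],[0,0,0,0,-0.13,0,1],[0,0,0,0,-0.2,0,1],[0,0,0,0,-0.27,0,1],[0,0,0,0,-0.34,0,1],[0,0,0,0,-0.39,0,1],[0,0,0,0,-0.39,0,1]]

```text
t: 12.45
tcp_pos: [0.5565, 0.0413, 0.0445]
tool_rot: [0.108, 0.994, 0.0, 0.001]
force: [0.5, 1.3, 6.4]
finger_gap: 0.003
```

move_arm:
  plan:
    - [[0,0,0,0,0,0,1],[0,0,0,0,0,0,1],[0,0,0,0,0,0,1],[0,0,0,0,0,0,1],[0,0,0,0,0,0,1],[0,0,0,0,0,0,1],[0,0,0,0,0,0,1],[0,0,0,0,0,0,1]]

```text
t: 13.45
tcp_pos: [0.5565, 0.0413, 0.0445]
tool_rot: [0.108, 0.994, -0.0, 0.001]
force: [0.5, 0.5, 7.3]
finger_gap: 0.004
```

move_arm:
  plan:
    - [[0,0,0,0,-0.05,0,1],[0,0,0,0,-0.15,0,1],[0,0,0,0,-0.25,0,1],[0,0,0,0,-0.35,0,1],[0,0,0,0,-0.45,0,1],[0,0,0,0,-0.55,0,1],[0,0,0,0,-0.65,0,1],[0,0,0,0,-0.7,0,1]]

```text
t: 14.45
tcp_pos: [0.5413, -0.0267, 0.0445]
tool_rot: [0.108, 0.994, 0.0, 0.001]
force: [1.1, 4.4, 6.4]
finger_gap: 0.002
```

```bash
python3 - <<'E'
from h import *
from station import snapshot,status
d=snapshot("wrist");s=snapshot("scene");st=status.sense();W=cloud(s)
m=np.array([.537,-.045]);e=np.array([.213,.977]);n=np.array([.977,-.213])
p=st["tcp_pos"][:2]-m;print(st["tcp_pos"],st["force"],"rail y",p@e,"w",p@n)
Q=W[195:232,255:378].reshape(-1,3);t=(Q[:,:2]-m)@e;w=(Q[:,:2]-m)@n
for lo in np.arange(-.15,.15,.005):
    k=(abs(w)<.011)&(t>=lo)&(t<lo+.005)&(Q[:,2]<.06)&(Q[:,2]>.03)
    if k.any(): print(f"{1e3*lo+2.5:.0f}:{np.median(Q[k][:,2])*1e3:.0f}",end=" ")
cv2.imwrite("pics/w3.png",np.vstack([d["img"][100:300],cv2.resize(s["img"][180:240,250:380],(640,295),interpolation=2)])[:,:,::-1])
E
```

```text
[ 0.54123079 -0.0271296   0.0444887 ] [1.28379592 1.75803859 7.33114714] rail y 0.018360536787740155 w 0.00032709092412061937
-148:48 -142:50 -137:49 -132:50 -127:50 -122:49 -117:50 -112:50 -107:51 -102:49 -97:50 -92:50 -87:50 -82:50 -77:49 -72:50 -67:49 -62:49 -57:50 -52:50 -47:50 -42:42 -37:42 -32:43 -27:41 -22:41 -17:42 -12:42 -7:43 -2:50 3:49 8:50 13:49 18:50 28:51 33:51 38:49 43:49 48:50 53:50 58:50 63:50 68:50 73:50 78:50 83:50 88:50 93:49 98:50 103:50 108:50 113:51 118:48 123:49 128:50 133:50 138:50 143:49 148:49
```

View pics/w3.png

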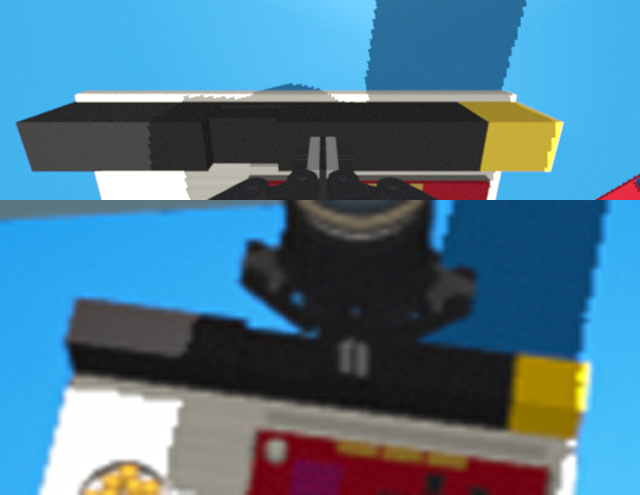

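The groove lies from y ≈ -7 to -47 mm (wrist pixels 210–278), as expected, and the fingertip is at +18. I'll slide 45 mm to the groove's middle.

move_arm:
  plan:
    - [[0,0,0,0,-0.05,0,1],[0,0,0,0,-0.12,0,1],[0,0,0,0,-0.2,0,1],[0,0,0,0,-0.28,0,1],[0,0,0,0,-0.36,0,1],[0,0,0,0,-0.43,0,1],[0,0,0,0,-0.45,0,1],[0,0,0,0,-0.45,0,1]]

```text
t: 15.55
tcp_pos: [0.5305, -0.0708, 0.0434]
tool_rot: [0.108, 0.994, 0.0, -0.0]
force: [0.3, 0.5, 0.4]
finger_gap: 0.002
```

move_arm:
  plan:
    - [[0,0,0,0,0,0.01,1],[0,0,0,0,0,0.02,1],[0,0,0,0,0,0.03,1],[0,0,0,0,0,0.04,1],[0,0,0,0,0,0.05,1],[0,0,0,0,0,0.06,1],[0,0,0,0,0,0.06,1],[0,0,0,0,0,0.06,1]]

```text
t: 16.55
tcp_pos: [0.5308, -0.0706, 0.0377]
tool_rot: [0.108, 0.994, -0.0, 0.0]
force: [0.3, -0.2, 0.8]
finger_gap: 0.003
```

The force dropped to zero, so the tip is in the groove. Now I press.

move_arm:
  plan:
    - [[0,0,0,0,0,0.01,1],[0,0,0,0,0,0.02,1],[0,0,0,0,0,0.03,1],[0,0,0,0,0,0.04,1],[0,0,0,0,0,0.05,1],[0,0,0,0,0,0.06,1],[0,0,0,0,0,0.07,1],[0,0,0,0,0,0.07,1]]

```text
t: 17.55
tcp_pos: [0.5309, -0.0706, 0.0312]
tool_rot: [0.108, 0.994, -0.0, 0.0]
force: [-0.9, 0.1, 5.4]
finger_gap: -0.002
```

move_arm:
  plan:
    - [[0,0,0,0,0,0,1],[0,0,0,0,0,0.005,1],[0,0,0,0,0,0.01,1],[0,0,0,0,0,0.015,1],[0,0,0,0,0,0.015,1],[0,0,0,0,0,0.015,1],[0,0,0,0,0,0.015,1],[0,0,0,0,0,0.015,1]]

```text
t: 18.55
tcp_pos: [0.5309, -0.0706, 0.0304]
tool_rot: [0.108, 0.994, -0.0, 0.0]
force: [-2.0, 0.3, 11.1]
finger_gap: 0.002
```

move_arm:
  plan:
    - [[0,0,0,0,0,0.005,1],[0,0,0,0,0,0.01,1],[0,0,0,0,0,0.015,1],[0,0,0,0,0,0.015,1],[0,0,0,0,0,0.015,1],[0,0,0,0,0,0.015,1],[0,0,0,0,0,0.015,1],[0,0,0,0,0,0.015,1]]

```text
t: 19.55
tcp_pos: [0.5309, -0.0706, 0.0303]
tool_rot: [0.108, 0.994, -0.0, 0.001]
force: [-4.3, 1.5, 21.6]
finger_gap: -0.003
```

move_arm:
  plan:
    - [[0,0,0,0,0,-0.03,1],[0,0,0,0,0,-0.1,1],[0,0,0,0,0,-0.2,1],[0,0,0,0,0,-0.4,1],[0,0,0,0,0,-0.7,1],[0,0,0,0,0,-1,1],[0,0,0,0,0,-1,1],[0,0,0,0,0,-1,1]]

```text
t: 20.55
tcp_pos: [0.5303, -0.0704, 0.1274]
tool_rot: [0.108, 0.994, 0.0, -0.0]
force: [-0.6, 0.1, 0.3]
finger_gap: -0.004
```

move_arm:
  plan:
    - [[0,0,0,0.3,0,-0.3,1],[0,0,0,0.6,0,-0.5,1],[0,0,0,1,0,-0.5,1],[0,0,0,1,0,-0.5,1],[0,0,0,1,0,-0.5,1],[0,0,0,1,0,-0.5,1],[0,0,0,1,0,-0.5,1],[0,0,0,1,0,-0.5,1]]

```text
t: 21.55
tcp_pos: [0.4335, -0.0493, 0.1775]
tool_rot: [0.108, 0.994, -0.0, -0.0]
force: [0.1, 0.7, 0.5]
finger_gap: 0.004
```

```bash
python3 - <<'E'
from h import *
from station import snapshot,status
s=snapshot("scene");o=np.load("scene0.npz");st=status.sense()
m=np.array([.537,-.045]);e=np.array([.213,.977]);n=np.array([.977,-.213])
print(st["tcp_pos"],st["force"])
for d in(o,s):
    Q=cloud(d)[195:300,245:390].reshape(-1,3);C=d["img"][195:300,245:390].reshape(-1,3).astype(int);t=(Q[:,:2]-m)@e;w=(Q[:,:2]-m)@n
    k=(abs(w)<.009)&(t>-.043)&(t<-.012);print("groove z",np.median(Q[k][:,2]))
    k=(w>.125)&(w<.165)&(t>0)&(t<.1)&(Q[:,2]>.028)&(Q[:,2]<.036)&(np.ptp(C,1)<30);print("jaw top w",np.percentile(w[k],[3,50,97]).round(4),k.sum())
    k=(w>.03)&(w<.135)&(Q[:,2]>.018)&(C[:,0]>150)&(C[:,1]<70)&(C[:,2]<100);print("card red",w[k].mean().round(4),t[k].mean().round(4),k.sum())
cv2.imwrite("pics/e.png",np.vstack([cv2.resize(x["img"][190:290,245:385],(420,300),interpolation=2) for x in(o,s)])[:,:,::-1])
E
```

```text
[ 0.43332133 -0.04921517  0.17756279] [ 0.07549394 -0.23388288 -0.58416117]
groove z 0.04139430981687109
jaw top w [0.1305 0.1384 0.1454] 212
card red 0.0808 0.0481 872
groove z 0.035414556835946964
jaw top w [0.139  0.147  0.1544] 227
card red 0.0866 0.0493 889
```

View pics/e.png

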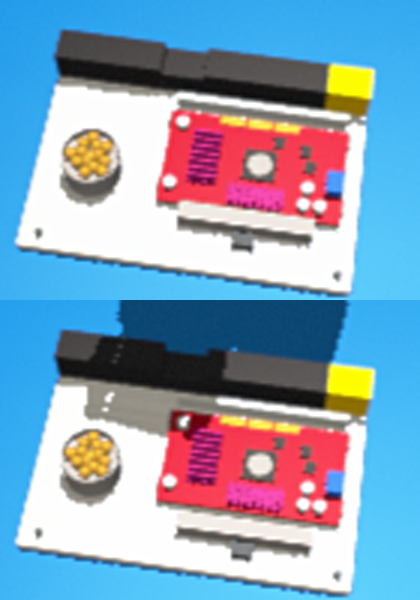

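The images show the catch 6 mm down, the jaw backed off about 8.7 mm, and the card's features at the same pixels. The shift in the red mean comes from the arm's shadow on the card's front corner. The arm is clear, so I'm handing in.

```bash
python3 -c "
from station import manip;print(manip.sign_off())"
```

```text
the job is handed in; nothing more can be done
None
```

The card is released and the job is handed in at about 21.6 s. I set the shut fingertips on the yellow pad at about 5 N, slid onto the lead-in and along the rail at 6–7 N, and dropped into the groove (the bay at y = -27.5 mm). I pressed the catch onto its stop at up to about 21 N, then lifted off and backed away.

**Last checks:**
- **Catch:** its top went from 41.4 to 35.4 mm above the bench, so 6 mm down.
- **Jaw:** it moved back about 8.7 mm, its near edge going from 130.5 to 139.0 mm behind the rail's middle line.
- **Card and nearby tin:** they look unmoved in the before and after crops. I did not re-measure the other loose things; the arm passed well above the bench and felt no contact on the way.
- **Robot:** it is clear of everything, with the force reading near zero.

**Disagreements:**
- **Fingertip height:** contact on the pad came about 28 mm lower than the stated 22 mm tip offset implies. I used the camera depth and the felt force instead.
- **Card position:** the average position of the card's red pixels shifted 6 mm. I put this down to the arm's shadow on the card's front corner, because the card's features stayed at the same pixels. I did not re-measure it without the shadow.

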